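# Find the true microscope stage plate with a straightedge

### The job

One of the two microscope stage plates on the bench has its round insert standing slightly proud. Slowly and gently lay the straightedge lengthwise across the middle of a plate, let go, and press slowly and gently with the fingertips first on its red end, then on its plain end, each for half a second; if it rocks, move it to the other plate and test that one the same way. Leave the straightedge lying centred along the plate on which it does not rock, without knocks or hard presses and without disturbing anything else.

Things in the scene. Friction and masses are not known exactly. Their poses are not given: they have to be found in the camera images.
- edge_grip (a point): centre of the straightedge's black grip, 20 mm above its underside. The grip is 56 mm long (along the straightedge's x), 16 mm wide, and rises from 10 to 30 mm above the underside; take it from above across its width. Site axes: x along the beam towards the red end, z up.
- edge_red (a point): the press mark at the straightedge's red end: a point on the top of the beam, 72 mm from its middle, 10 mm above its underside; the beam is 24 mm wide there. Press straight down here, within 20 mm, with about 5 to 10 N (at least 3.5 N), held for half a second; over 40 N on the plate, a knock included, is too hard.
- edge_plain (a point): the press mark at the straightedge's plain steel end: a point on the top of the beam, 72 mm from its middle, 10 mm above its underside; the beam is 24 mm wide there. Press straight down here, within 20 mm, with about 5 to 10 N (at least 3.5 N), held for half a second; over 40 N on the plate, a knock included, is too hard.
- straightedge: steel beam 170 x 24 x 10 mm with a grip, 0.30 to 0.42 kg, balanced; origin under its centre, x to the red end, z up. On the good plate it rests on the plate's face on both sides of the insert and stays put when pressed. On the other it perches on the insert: about 2 N on an end tips it, the pressed mark sinks about 2.4 mm, then it is hard; let go, it falls back level.
- stage_blue: fixed microscope stage plate with blue tabs: 190 (x) x 120 (y) mm, 24 mm tall; origin at the centre of its underside, z up, x along its length. It stands on a black board 4 to 16 mm above the table. A 66 mm round hole in its middle holds a grey insert with a flat 44 mm top that lies either 1 mm below the plate's face (good plate) or 3 mm proud of it. Either plate may be the good one.
- stage_yellow: fixed microscope stage plate with yellow tabs: 190 (x) x 120 (y) mm, 24 mm tall; origin at the centre of its underside, z up, x along its length. It stands on a black board 4 to 16 mm above the table. A 66 mm round hole in its middle holds a grey insert with a flat 44 mm top that lies either 1 mm below the plate's face (good plate) or 3 mm proud of it. Either plate may be the good one.
- oil_bottle: loose bystander, leave it alone: small amber bottle, 32 mm across, 70 mm tall; origin under its centre.
- petri_dish: loose bystander, leave it alone: clear shallow dish, 84 mm across, 16 mm tall; origin under its centre.
- tape_dispenser: loose bystander, leave it alone: white tape dispenser, 130 x 50 x 75 mm; origin under its centre, x along it.
- slide_box: loose bystander, leave it alone: blue slide box, 85 x 110 x 35 mm; origin under its centre.
- screwdriver: loose bystander, leave it alone: screwdriver with yellow handle, 160 mm long, lying along its x.
- lens_jar: loose bystander, leave it alone: white jar, 48 mm across, 60 mm tall; origin under its centre.
Mind the look-alikes: they are no part of the job. What is shaped like the straightedge but orange or pink is not meant.

How it is judged:
On the way, in this order (a step that is already met when the one before it is completed fails the run):
1. the straightedge lies let go along the middle of a stage plate ((((horizontal distance between edge_grip and stage_blue below 0.015 m and angle between the x axis of straightedge and the x axis of stage_blue, either way round below 0.15 rad) and z of edge_grip in the frame of stage_blue between 0.0425 and 0.05 m) or ((horizontal distance between edge_grip and stage_yellow below 0.015 m and angle between the x axis of straightedge and the x axis of stage_yellow, either way round below 0.15 rad) and z of edge_grip in the frame of stage_yellow between 0.0425 and 0.05 m)) and contact force between the fingers and straightedge below 0.1 N and linear speed of straightedge below 0.02 m/s), for 0.2 s.
2. the red end is pressed with at least 3.5 N and the straightedge stays level (((horizontal distance between edge_grip and stage_blue below 0.015 m and angle between the x axis of straightedge and the x axis of stage_blue, either way round below 0.15 rad) or (horizontal distance between edge_grip and stage_yellow below 0.015 m and angle between the x axis of straightedge and the x axis of stage_yellow, either way round below 0.15 rad)) and horizontal distance between the grasp point and edge_red below 0.02 m and contact force between the fingers and straightedge above 3.5 N and angle between straightedge's own z axis and vertical below 0.015 rad), for 0.3 s.
3. the plain end is pressed with at least 3.5 N and the straightedge stays level (((horizontal distance between edge_grip and stage_blue below 0.015 m and angle between the x axis of straightedge and the x axis of stage_blue, either way round below 0.15 rad) or (horizontal distance between edge_grip and stage_yellow below 0.015 m and angle between the x axis of straightedge and the x axis of stage_yellow, either way round below 0.15 rad)) and horizontal distance between the grasp point and edge_plain below 0.02 m and contact force between the fingers and straightedge above 3.5 N and angle between straightedge's own z axis and vertical below 0.015 rad), for 0.3 s.
At the end, for the whole second after the job is handed in: The straightedge rests, let go and level (within 0.015 rad), along the plate on which it does not rock: its middle within 15 mm of the plate's middle, its length within 0.15 rad of the plate's length, its underside on the plate's face (within 1.5 mm). No bystander has moved 20 mm or more (((horizontal distance between edge_grip and stage_blue below 0.015 m and angle between the x axis of straightedge and the x axis of stage_blue, either way round below 0.15 rad and z of edge_grip in the frame of stage_blue between 0.0425 and 0.0455 m) or (horizontal distance between edge_grip and stage_yellow below 0.015 m and angle between the x axis of straightedge and the x axis of stage_yellow, either way round below 0.15 rad and z of edge_grip in the frame of stage_yellow between 0.0425 and 0.0455 m)) and angle between straightedge's own z axis and vertical below 0.015 rad and linear speed of straightedge below 0.01 m/s and distance of each of oil_bottle, petri_dish, tape_dispenser, slide_box, screwdriver, lens_jar from where it was at the start of the episode below 0.02 m); the robot touches nothing.
It fails at once if the straightedge bears on a plate with more than 40 N (contact force between straightedge and stage_blue above 40 N or contact force between straightedge and stage_yellow above 40 N).
It fails at once if a bystander is moved 20 mm or more (distance of any of oil_bottle, petri_dish, tape_dispenser, slide_box, screwdriver, lens_jar from where it was at the start of the episode above 0.02 m).
It also fails if it takes over 72 s, if anything falls off the work surface, if the arm or the gripper's body presses on something with over 40 N, if the wrist force passes 120 N, or if a joint passes its speed limit or range.

### The arm

A 6-joint arm with a two-finger parallel gripper is mounted at the origin on the work surface. World frame = base frame: x ahead of the robot, y to its left, z up, the work surface at z = 0. Lengths are in m, angles in rad, forces in N, time in s.
With the tool pointing down it reaches from about 0.4 to 0.825 m from the base axis. Payload 7 kg.
Tool frame: the origin (TCP) lies at the centre of the arm's flange, where the gripper is bolted on; the fingertips stand 178 mm ahead of it and the grasp point (between the pads) lies arm.tcp_to_grasp ahead of it (arm.tcp_to_grasp is the distance from the TCP to the grasp point, in m); z points along the fingers, y is the direction in which the jaws open and shut (so a half turn about z gives the same grasp; the last joint's range is limited). The gripper opens to 88 mm and grips with 3 to 60 N. Pads are 19 mm wide; open, the fingers measure 130 mm over their backs; the gripper's body (78 mm by 193 mm) begins 47 mm behind the grasp point.
Start: joints at [-0.827, 0.359, 0.012, 0, -1.224, -0.288], TCP at [0.297, -0.606, 0.405] pointing down, gripper open.
Joint ranges: [-3.07, 3.07], [-1.43, 2.12], [-1.02, 1.25], [-3.03, 1.67], [-3.05, -0], [-3.03, 3.03]. Speed limits (rad/s): [2.39, 2.39, 3.01, 3.14, 3.14, 3.14].

### API

Orientations are given as [roll, pitch, yaw] about the fixed x, y, z axes, in that order (R = Rz(yaw) Ry(pitch) Rx(roll)).
In Python, from station import arm gives the robot as it stands.
- The arm moves only by the tool move_arm, never from a script. Its argument "deltas" is a list of rows, each a list of 6 numbers: the shift along the world's x, y, z in mm, then the turn, a rotation vector about the world's x, y, z in degrees. In form: [[tx, ty, tz, ax, ay, az], ...]. A call has exactly 5 rows; each row shifts and turns the commanded pose from where the row before left it; what a row does not reach is not made up. A row lasts 1/12 s, in which the tool goes at most 41.7 mm and 7.16 degrees, less where a joint would pass 70% of its speed; a pose out of reach is approached as far as the arm can. A call with a gripper value outside its range is refused whole. "claw" is the closure in counts, from 0 (fully open) to 255 (shut), set as the call begins (left out, the last holds). The fingers move at their own pace and stop on an object; "squeeze" is the grip in N (left out, the last holds). Time passes only in rows, so rows that do not move let the fingers close, or fill a call up. It gives the time, the measured TCP pose, the force and the opening at its end, in the units of the state.
- arm.get_state(): the state, without advancing time (a new reading comes with each control period).
- arm.grab_frame(name): name is "side" or "top" or "wrist"; returns the picture (400x640x3 uint8, red, green, blue); there is no depth.
- arm.calibration(name): a dict with "intrinsics" (3x3 intrinsics, pixels), "k1" (the pictures are not rectified: a ray, as slopes to the right and down, at radius r is drawn at 1 + k1 r^2 times it, then the intrinsics apply), "T" (4x4, takes a point from camera to world coordinates); the wrist camera has in their place "mount" (4x4, takes a point from camera to tool coordinates, whose origin is the TCP and whose axes are the flange's). Camera axes: x right, y up, looking along -z (the intrinsics and any distortion apply to the point x, -y, -z); pixel columns grow to the right and rows downward; lengths in m; the calibration is good to about 2 mm. A picture is of the moment at which its call begins: read the wrist's pose just before it. calibration takes no time and is no camera call.
- arm.job_done(): hands the job in, once; it reports no verdict.
Trained networks look in the newest picture that a camera, given by its name, has taken for a name from the list of things; names that differ only in an ending like _2 or _b are one class to them, and where a whole thing is asked for, a point or a joint stands for the part that bears it (a point fixed in the world has none). Each returns a list of dicts, best first, with "score" (0 to 1); they miss things now and then, are a little off and sometimes report something else, mostly with a low value. They report only what shows in the picture. A call takes as long as a camera call. They do not tell look-alikes from the thing itself.
- arm.spot_in(thing, camera): "xy" ([column, row] in pixels, amid what is visible of it).
- arm.masks_of(thing, camera): "pixels" (400x640 bool, what is visible of it) and "xy" ([column, row] in pixels, amid what is visible of it).
- arm.spot_point(thing, camera): "xy" ([column, row] in pixels: a listed point, or the origin of a listed thing).
The state is a dict: "t": time; "q": joint angles; "qd": joint speeds; "joint_efforts": joint torques, N m; "eef_pos": TCP position; "ee_rot": TCP orientation; "force": force on the tool from outside, world axes, zero at the start; "moment": the same for the moment, N m; "width": finger opening in m.
Only numpy, scipy, OpenCV 4.12 (cv2) and the standard library are available. Lean on these libraries where they do the work, as an engineer would, in place of code of your own. Each camera call takes 0.05 s, during which the arm holds its last target. There are 200 camera calls.

## Working session

There is one attempt and no reset: what is moved stays moved. The work goes in short steps, Python scripts to look and compute and a tool call to move; the robot and the scene stay as the last step left them, time stands still between calls to the robot, and variables do not carry over. Pictures are saved under pics/ and viewed, about 8 in all and at most 12, crops included, and the job is handed in when it is done.

Besides the shell and the picture viewer there is one more tool, called as a command line: name --pt "numbers of a row" for each row, then --argument value for the rest. move_arm: Moves the arm, as the interface text tells. Its arguments: {"type":"object","properties":{"deltas":{"type":"array","items":{"type":"array","items":{"type":"number"}}},"claw":{"type":"number"},"squeeze":{"type":"number"}},"required":["deltas"]}

```bash
mkdir -p pics; ls; python3 - <<'E'
from station import arm
import cv2,numpy as np
print(arm.get_state()['t'],arm.tcp_to_grasp)
ims=[]
for c in('top','side'):
    im=arm.grab_frame(c);cv2.imwrite(f'pics/{c}0.png',im[:,:,::-1])
    k=arm.calibration(c);print(c,k)
    for t in('straightedge','edge_grip','edge_red','edge_plain','stage_blue','stage_yellow'):
        print(t,[(round(d['score'],2),np.round(d['xy'],1).tolist()) for d in arm.spot_point(t,c)][:4])
print(arm.calibration('wrist'))
E
```

```text
pics
0.0 0.1593
top {'intrinsics': array([[488.15601761,   0.        , 321.49470738],
       [  0.        , 488.15601761, 201.21137255],
       [  0.        ,   0.        ,   1.        ]]), 'k1': -0.05279241311964005, 'T': array([[-0.02565842,  0.99779723, -0.06117467,  0.42644593],
       [-0.99965036, -0.0252188 ,  0.00794767,  0.0095927 ],
       [ 0.00638741,  0.06135721,  0.99809543,  1.40248525],
       [ 0.        ,  0.        ,  0.        ,  1.        ]])}
straightedge [(0.88, [238.5, 294.6]), (0.88, [423.1, 288.1]), (0.84, [319.5, 184.5]), (0.72, [312.5, 207.1])]
edge_grip [(0.96, [167.2, 276.2]), (0.87, [421.5, 288.9]), (0.77, [318.2, 185.0]), (0.68, [238.2, 296.2])]
edge_red [(0.77, [255.6, 279.5]), (0.66, [399.4, 300.2]), (0.65, [317.1, 156.8]), (0.6, [191.0, 267.8])]
edge_plain [(0.93, [222.3, 320.0]), (0.9, [311.3, 208.9]), (0.85, [141.3, 281.0]), (0.6, [444.3, 280.0])]
stage_blue [(0.98, [245.6, 191.4]), (0.55, [319.2, 181.8]), (0.49, [309.9, 203.6])]
stage_yellow [(0.75, [396.3, 199.5])]
side {'intrinsics': array([[466.16999042,   0.        , 320.28516792],
       [  
[... 655 characters left out ...]
2])]
stage_blue [(0.57, [263.9, 268.4]), (0.23, [412.6, 147.0])]
stage_yellow [(0.72, [367.4, 181.7]), (0.51, [254.7, 194.7]), (0.27, [204.0, 340.7])]
{'intrinsics': array([[279.99057626,   0.        , 318.33264362],
       [  0.        , 279.99057626, 201.11958613],
       [  0.        ,   0.        ,   1.        ]]), 'k1': -0.015338982768666614, 'mount': array([[ 8.72125539e-04,  9.64914204e-01,  2.62563933e-01,
         7.03552562e-02],
       [ 9.99999464e-01, -9.87996917e-04,  3.09285385e-04,
        -6.91693084e-04],
       [ 5.57846217e-04,  2.62563522e-01, -9.64914548e-01,
         2.02483561e-02],
       [ 0.00000000e+00,  0.00000000e+00,  0.00000000e+00,
         1.00000000e+00]])}
```

View pics/top0.png

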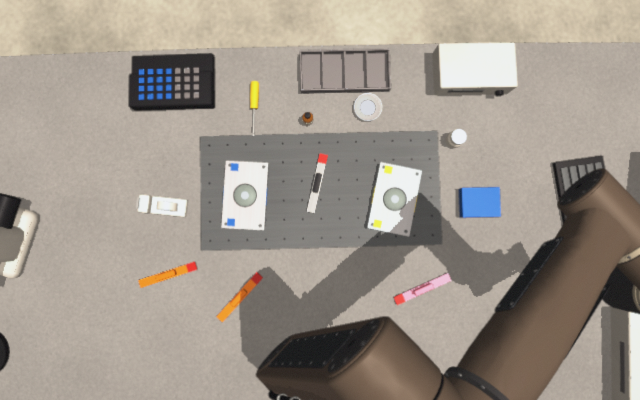

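View pics/side0.png

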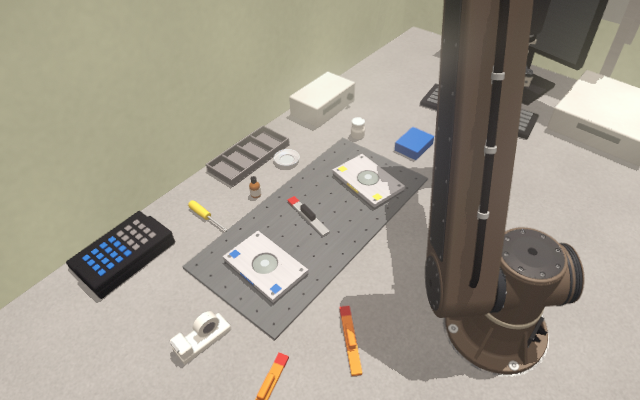

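```bash
cat > h.py <<'E'
from station import arm
import cv2,numpy as np
from scipy.spatial.transform import Rotation as R
def T_of(c,st=None):
    k=arm.calibration(c)
    if c!='wrist': return k,k['T']
    st=st or arm.get_state(); T=np.eye(4);T[:3,:3]=R.from_euler('xyz',st['ee_rot']).as_matrix();T[:3,3]=st['eef_pos']
    return k,T@k['mount']
def world(c,px,z,st=None):
    k,T=T_of(c,st); px=np.atleast_2d(np.float64(px))
    n=cv2.undistortPoints(px[:,None],k['intrinsics'],np.array([k['k1'],0,0,0]))[:,0]
    d=np.c_[n[:,0],-n[:,1],-np.ones(len(n))]@T[:3,:3].T
    o=T[:3,3]
    return o+d*((z-o[2])/d[:,2])[:,None]
def rect(thing,c,z,near=None,st=None):
    ms=arm.masks_of(thing,c)
    if near is not None: ms=sorted(ms,key=lambda m:np.hypot(*(np.array(m['xy'])-near)))
    if not ms: return None
    m=ms[0]; ys,xs=np.nonzero(m['pixels']); w=world(c,np.c_[xs,ys],z,st)[:,:2]
    r=cv2.minAreaRect(np.float32(w*1000)); b=cv2.boxPoints(r)
    e=[b[1]-b[0],b[2]-b[1]]; l=max(e,key=np.linalg.norm)
    return m['score'],np.round(r[0],1),np.round(r[1],1),round(np.degrees(np.arctan2(l[1],l[0]))%180,1)
E
python3 - <<'E'
from h import *
st=arm.get_state();print(st['eef_pos'],st['ee_rot'])
arm.grab_frame('top')
for t,n,z in(('stage_blue',(245,195),.033),('stage_yellow',(395,199),.033),('straightedge',(318,184),.02)):
    print(t,rect(t,'top',z,n))
print(world('top',[[322,157],[311,209],[317,183.5]],.02).round(4), world('top',[[245,195],[395,199]],.034).round(4))
E
```

```text
[ 0.29707594 -0.60607161  0.40470336] [-3.14155846e+00  3.82894221e-05 -2.68583295e+00]
stage_blue (0.61, array([533.5, 214.3]), array([123.6, 188.9]), np.float32(175.4))
stage_yellow (0.91, array([ 512.8, -205.8]), array([124.3, 191.5]), np.float32(167.2))
straightedge (0.96, array([563.1,  10.9]), array([ 27.5, 172. ]), np.float32(166.6))
[[ 0.6375 -0.0061  0.02  ]
 [ 0.4898  0.0289  0.02  ]
 [ 0.562   0.0101  0.02  ]] [[ 0.5332  0.2133  0.034 ]
 [ 0.5113 -0.2084  0.034 ]]
```

move_arm --pt "13.3 30.8 -2.7 0 0 -2" --pt "13.3 30.8 -2.7 0 0 -2" --pt "13.3 30.8 -2.7 0 0 -2" --pt "13.3 30.8 -2.7 0 0 -2" --pt "13.3 30.8 -2.7 0 0 -2" --claw 0

```text
t: 1.32
eef_pos: [0.3639, -0.4507, 0.3911]
ee_rot: [-3.141, 0.0, -2.862]
force: [1.2, 0.8, 0.5]
width: 0.0873
```

move_arm --pt "13.3 30.8 -2.7 0 0 -2" --pt "13.3 30.8 -2.7 0 0 -2" --pt "13.3 30.8 -2.7 0 0 -2" --pt "13.3 30.8 -2.7 0 0 -2" --pt "13.3 30.8 -2.7 0 0 -2"

```text
t: 1.73
eef_pos: [0.4304, -0.2965, 0.3778]
ee_rot: [-3.141, 0.001, -3.037]
force: [1.5, -0.5, -0.3]
width: 0.088
```

move_arm --pt "13.3 30.8 -2.7 0 0 -2" --pt "13.3 30.8 -2.7 0 0 -2" --pt "13.3 30.8 -2.7 0 0 -2" --pt "13.3 30.8 -2.7 0 0 -2" --pt "13.3 30.8 -2.7 0 0 -2"

```text
t: 2.15
eef_pos: [0.4969, -0.1425, 0.3644]
ee_rot: [3.141, 0.001, 3.072]
force: [0.3, -0.5, 0.3]
width: 0.088
```

move_arm --pt "13.3 30.8 -2.7 0 0 -2" --pt "13.3 30.8 -2.7 0 0 -2" --pt "13.3 30.8 -2.7 0 0 -2" --pt "10 25 0 0 0 -1.5" --pt "4 10 0 0 0 0"

```text
t: 2.57
eef_pos: [0.5516, -0.0138, 0.356]
ee_rot: [3.141, 0.001, 2.944]
force: [1.0, -0.4, 0.6]
width: 0.0873
```

```bash
python3 - <<'E'
from h import *
st=arm.get_state();print(st['t'],st['eef_pos'],np.degrees(st['ee_rot']),st['q'],np.round(st['force'],2))
im=arm.grab_frame('wrist');cv2.imwrite('pics/w1.png',im[:,:,::-1])
for z in(.014,.024): 
  print(z,rect('straightedge','wrist',z,None,st))
for t in('edge_grip','edge_red','edge_plain'):
    for d in arm.spot_point(t,'wrist')[:2]: print(t,d['score'],d['xy'],world('wrist',d['xy'],.03,st))
im=arm.grab_frame('top');cv2.imwrite('pics/top1.png',im[:,:,::-1])
for t,n,z in(('stage_blue',(245,195),.033),('stage_yellow',(395,199),.033)):
    print(t,rect(t,'top',z,n))
E
```

```text
2.5667 [ 0.5516353  -0.01384281  0.35599172] [1.79985685e+02 2.94179193e-02 1.68653627e+02] [ 3.29920953e-01  1.94939262e-01 -3.31852807e-01  4.95677510e-05
 -1.04343487e+00 -2.09877372e+00] [ 1.04 -0.37  0.61]
0.014 (0.81, array([561.5,   8.8]), array([ 26. , 163.8]), np.float32(165.9))
0.024 (0.81, array([559.1,   8.6]), array([ 25.2, 158.8]), np.float32(165.9))
edge_grip 0.62 [339.9, 194.6] [[0.56208772 0.0083832  0.03      ]]
edge_red 0.77 [335.5, 248.6] [[ 0.62609308 -0.00835196  0.03      ]]
edge_plain 0.71 [344.9, 132.1] [[0.49584085 0.02563803 0.03      ]]
stage_blue (0.62, array([622.2, 251.7]), array([28.3, 11.4]), np.float32(88.5))
stage_yellow (0.94, array([ 511.8, -205.3]), array([127.4, 192.7]), np.float32(166.8))
```

View pics/w1.png

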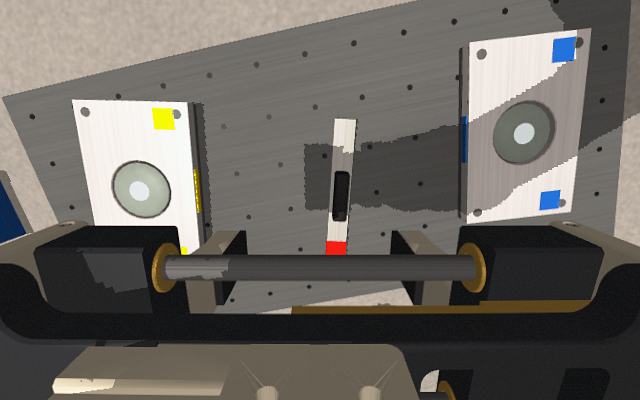

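move_arm --pt "3 6 -10 0 0 -0.6" --pt "3 6 -18 0 0 -1" --pt "3 6 -18 0 0 -1" --pt "2 5 -14 0 0 0" --pt "0 0 -6 0 0 0"

```text
t: 3.43
eef_pos: [0.5611, 0.0067, 0.2874]
ee_rot: [-3.14, -0.003, 2.897]
force: [-0.3, -0.2, -0.3]
width: 0.0876
```

```bash
python3 - <<'E'
from h import *
st=arm.get_state();print(st['t'],st['eef_pos'],np.degrees(st['ee_rot']),np.round(st['force'],2))
im=arm.grab_frame('wrist');cv2.imwrite('pics/w2.png',im[:,:,::-1])
for z in(.014,.020,.026): 
  print(z,rect('straightedge','wrist',z,(335,200),st))
for z in(.028,.034,.040): 
  print(z,rect('stage_blue','wrist',z,None,st),rect('stage_yellow','wrist',z,None,st))
for t in('edge_grip','edge_red','edge_plain'):
    for d in arm.spot_point(t,'wrist')[:1]: print(t,d['score'],d['xy'],world('wrist',d['xy'],.02 if t!='edge_grip' else .04,st))
im=arm.grab_frame('side');cv2.imwrite('pics/s2.png',im[:,:,::-1])
# triangulate stage plates via masks centroid
for t in('stage_blue','stage_yellow'):
  for c in('side',): 
    for z in(.028,.034,.040): print(t,c,z,rect(t,c,z))
E
```

```text
3.4333 [0.56114499 0.00671252 0.28736882] [-1.79929017e+02 -1.54632565e-01  1.65970573e+02] [-0.26 -0.21 -0.34]
0.014 (0.56, array([565.2,   8.4]), array([ 24.2, 171.7]), np.float32(165.9))
0.02 (0.56, array([563.5,   8.8]), array([ 23.6, 167.6]), np.float32(165.9))
0.026 (0.56, array([561.8,   9.1]), array([ 23. , 163.5]), np.float32(165.9))
0.028 (0.8, array([533.8, 210.1]), array([133.8, 192.7]), np.float32(175.6)) (0.69, array([ 477.4, -197.7]), array([137.4, 117.8]), np.float32(78.2))
0.034 (0.8, array([532.8, 205.4]), array([130.5, 187.8]), np.float32(175.6)) (0.69, array([ 477.8, -192.2]), array([134. , 114.8]), np.float32(78.2))
0.04 (0.8, array([531.7, 200.7]), array([127.1, 183. ]), np.float32(175.6)) (0.69, array([ 478.2, -186.6]), array([130.5, 111.9]), np.float32(78.2))
edge_grip 0.7 [324.1, 208.3] [[0.55978146 0.01133523 0.04      ]]
edge_red 0.95 [319.8, 276.6] [[ 0.63299746 -0.01046661  0.02      ]]
edge_plain 0.87 [319.6, 130.0] [[0.49672553 0.02308281 0.02      ]]
stage_blue side 0.028 (0.98, array([530.3, 217. ]), array([130.2, 203.8]), np.float32(175.9))
stage_blue side 0.034 (0.98, array([526.7, 219.9]), array([129.4, 202.5]), np.float32(175.9))
stage_blue side 0.04 (0.98, array([523. , 222.8]), array([128.5, 201.2]), np.float32(175.9))
stage_yellow side 0.028 (0.88, array([ 509.5, -202.4]), array([141.2, 206.7]), np.float32(167.2))
stage_yellow side 0.034 (0.88, array([ 506. , -196.9]), array([140.3, 205.4]), np.float32(167.2))
stage_yellow side 0.04 (0.88, array([ 502.5, -191.3]), array([139.4, 204.1]), np.float32(167.2))
```

View pics/w2.png

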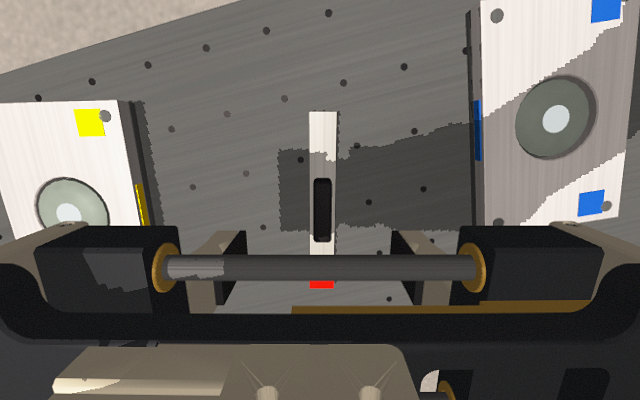

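move_arm --pt "0 1 -12 0 0 0" --pt "0 1 -20 0 0 0" --pt "0 0 -20 0 0 0" --pt "0 0 -16 0 0 0" --pt "0 0 -8 0 0 0"

```text
t: 4.85
eef_pos: [0.5608, 0.0082, 0.2121]
ee_rot: [-3.14, -0.002, 2.897]
force: [0.2, -1.2, -0.2]
width: 0.0873
```

move_arm --pt "0 0 0 0 0 0" --pt "0 0 0 0 0 0" --pt "0 0 0 0 0 0" --pt "0 0 0 0 0 0" --pt "0 0 0 0 0 0"

```text
t: 5.27
eef_pos: [0.5618, 0.0084, 0.2151]
ee_rot: [3.141, 0.001, 2.898]
force: [0.2, 0.1, -0.6]
width: 0.0877
```

move_arm --pt "1 1 -7 0 0 0" --pt "0 0 -7 0 0 0" --pt "0 0 -6 0 0 0" --pt "0 0 -4 0 0 0" --pt "0 0 -2 0 0 0"

```text
t: 5.68
eef_pos: [0.5621, 0.0092, 0.1869]
ee_rot: [-3.141, -0.001, 2.897]
force: [-0.4, -0.8, -0.3]
width: 0.0877
```

move_arm --pt "0 0 0 0 0 0" --pt "0 0 0 0 0 0" --pt "0 0 0 0 0 0" --pt "0 0 0 0 0 0" --pt "0 0 0 0 0 0"

```text
t: 6.1
eef_pos: [0.5626, 0.0093, 0.1883]
ee_rot: [3.141, 0.0, 2.898]
force: [-1.1, 0.1, 0.5]
width: 0.0879
```

move_arm --pt "0 0 0 0 0 0" --pt "0 0 0 0 0 0" --pt "0 0 0 0 0 0" --pt "0 0 0 0 0 0" --pt "0 0 0 0 0 0" --claw 255 --squeeze 25

```text
t: 6.52
eef_pos: [0.5625, 0.0093, 0.1881]
ee_rot: [3.142, 0.0, 2.898]
force: [-0.2, 0.7, -0.2]
width: 0.0598
```

move_arm --pt "0 0 0 0 0 0" --pt "0 0 0 0 0 0" --pt "0 0 0 0 0 0" --pt "0 0 0 0 0 0" --pt "0 0 0 0 0 0"

```text
t: 6.93
eef_pos: [0.5625, 0.0093, 0.188]
ee_rot: [-3.142, -0.0, 2.898]
force: [0.8, -0.6, 0.5]
width: 0.0262
```

move_arm --pt "0 0 0 0 0 0" --pt "0 0 0 0 0 0" --pt "0 0 0 0 0 0" --pt "0 0 0 0 0 0" --pt "0 0 0 0 0 0"

```text
t: 7.35
eef_pos: [0.5625, 0.0093, 0.1881]
ee_rot: [3.142, 0.0, 2.897]
force: [-1.0, 0.9, -0.1]
width: 0.0241
```

move_arm --pt "0 0 3 0 0 0" --pt "0 0 5 0 0 0" --pt "0 0 8 0 0 0" --pt "0 0 8 0 0 0" --pt "0 0 8 0 0 0"

```text
t: 7.77
eef_pos: [0.5625, 0.0093, 0.2211]
ee_rot: [3.141, 0.0, 2.898]
force: [-0.1, -0.6, -3.4]
width: 0.0232
```

move_arm --pt "0 0 9 0 0 0" --pt "0 0 9 0 0 0" --pt "0 0 8 0 0 0" --pt "0 0 5 0 0 0" --pt "0 0 2 0 0 0"

```text
t: 8.18
eef_pos: [0.5627, 0.0094, 0.2544]
ee_rot: [3.141, 0.002, 2.898]
force: [0.5, -0.1, -3.9]
width: 0.0231
```

```bash
python3 - <<'E'
from h import *
st=arm.get_state();print(st['t'],st['eef_pos'],np.degrees(st['ee_rot']),np.round(st['force'],2),st['width'])
im=arm.grab_frame('wrist');cv2.imwrite('pics/w3.png',im[:,:,::-1])
for t in('edge_grip','edge_red','edge_plain'):
    for d in arm.spot_point(t,'wrist')[:1]:
        z=st['eef_pos'][2]-.188+.0065+(.01 if t!='edge_grip' else .02)
        print(t,d['score'],d['xy'],world('wrist',d['xy'],z,st))
im=arm.grab_frame('side');cv2.imwrite('pics/s3.png',im[:,:,::-1])
for z in(.025,.030,.035,.04): print(rect('stage_blue','wrist',z,None,st))
E
```

```text
8.1833 [0.56272472 0.00942393 0.25435892] [1.79946112e+02 8.62943155e-02 1.66022527e+02] [ 0.46 -0.11 -3.95] 0.023114289375125253
edge_grip 0.67 [317.7, 256.5] [[0.56308412 0.00874505 0.09285892]]
(0.6, array([540.8, 205.2]), array([124.1, 183.9]), np.float32(175.5))
(0.6, array([539.7, 200.9]), array([121.1, 179.5]), np.float32(175.5))
(0.6, array([538.6, 196.7]), array([118.2, 175.1]), np.float32(175.5))
(0.6, array([537.5, 192.4]), array([115.2, 170.7]), np.float32(175.5))
```

View pics/w3.png

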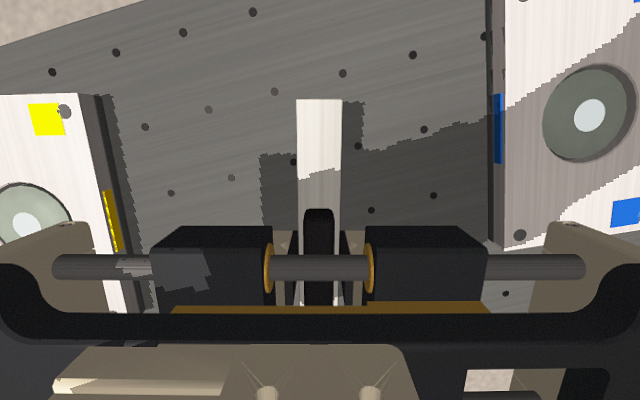

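```bash
python3 - <<'E'
import cv2,numpy as np
a=cv2.imread('pics/w1.png');b=cv2.imread('pics/w2.png')
c=[cv2.resize(x,(390,290),interpolation=cv2.INTER_CUBIC) for x in(a[145:235,85:206],a[88:178,465:586],b[160:235,15:115],b[60:172,490:640])]
cv2.imwrite('pics/crop.png',np.vstack([np.hstack(c[:2]),np.hstack(c[2:])]))
E
```

```text
(no output)
```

View pics/crop.png

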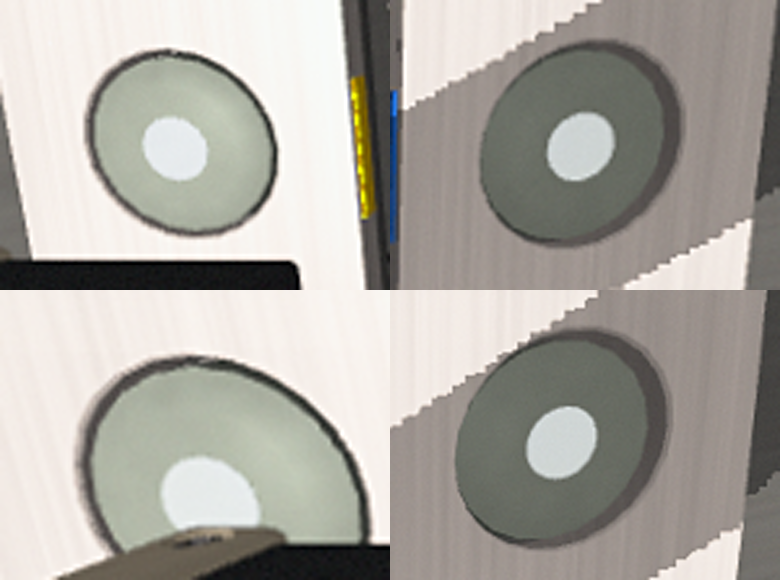

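move_arm --pt "-1 8 0 0 0 0.4" --pt "-2 14 0 0 0 0.6" --pt "-3 18 0 0 0 0.8" --pt "-3 20 0 0 0 1" --pt "-3 20 0 0 0 1"

```text
t: 9.05
eef_pos: [0.5502, 0.0903, 0.2529]
ee_rot: [-3.142, -0.0, 2.964]
force: [0.4, -0.9, -2.8]
width: 0.0236
```

move_arm --pt "-3 20 0 0 0 1" --pt "-3 20 0 0 0 1" --pt "-3 20 0 0 0 1" --pt "-3 20 0 0 0 1" --pt "-3 18 0 0 0 0.8"

```text
t: 9.47
eef_pos: [0.5351, 0.1889, 0.253]
ee_rot: [3.142, 0.0, 3.049]
force: [0.5, -0.7, -3.7]
width: 0.0241
```

move_arm --pt "-2 14 0 0 0 0.6" --pt "-1 8 0 0 0 0.2" --pt "0 4.5 0 0 0 0" --pt "0 0 0 0 0 0" --pt "0 0 0 0 0 0"

```text
t: 9.88
eef_pos: [0.5325, 0.2135, 0.2529]
ee_rot: [-3.141, -0.0, 3.061]
force: [-0.5, -0.6, -4.4]
width: 0.0236
```

```bash
python3 - <<'E'
from h import *
st=arm.get_state();print(st['t'],st['eef_pos'],np.degrees(st['ee_rot']),np.round(st['force'],2),st['width'])
im=arm.grab_frame('wrist');cv2.imwrite('pics/w4.png',im[:,:,::-1])
im=arm.grab_frame('side');cv2.imwrite('pics/s4.png',im[:,:,::-1])
cv2.imwrite('pics/v4.png',np.hstack([cv2.imread('pics/w4.png')[:,80:480],cv2.imread('pics/s4.png')[120:320,150:350].repeat(2,0).repeat(2,1)]))
for z in(.027,.031,.035): print(rect('stage_blue','wrist',z,None,st),rect('stage_blue','side',z))
s2={'eef_pos':[.56114499,.00671252,.28736882],'ee_rot':np.radians([-179.929,-.1546,165.97])}
print(world('wrist',[[556,118],[555,118]],.03,s2))
E
```

```text
9.8833 [0.53248283 0.21346292 0.25290469] [-1.79978018e+02 -2.09059000e-02  1.75399791e+02] [-0.47 -0.61 -4.42] 0.02363078716941531
(0.87, array([523.6, 213.5]), array([124.9, 170.5]), np.float32(175.4)) (0.87, array([528.5, 216.4]), array([132.6, 200.7]), np.float32(174.4))
(0.87, array([522.4, 213.6]), array([122.5, 167.2]), np.float32(175.4)) (0.87, array([526.1, 218.3]), array([132.1, 199.8]), np.float32(174.4))
(0.87, array([521.2, 213.7]), array([120.1, 163.9]), np.float32(175.4)) (0.87, array([523.6, 220.2]), array([131.5, 199. ]), np.float32(174.4))
[[0.53344906 0.21387042 0.03      ]
 [0.53325291 0.21305589 0.03      ]]
```

View pics/v4.png

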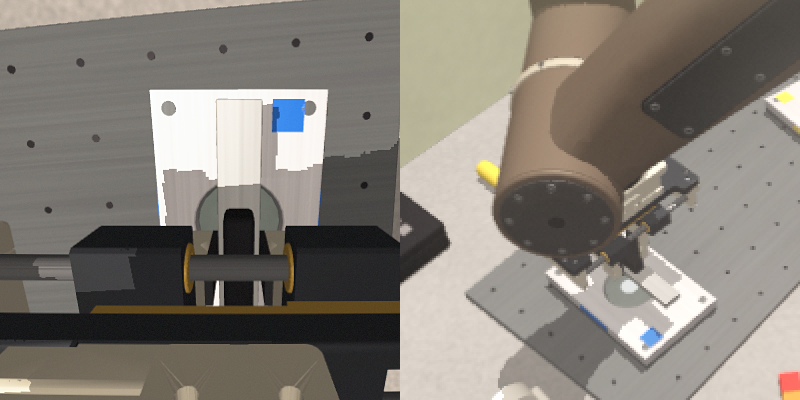

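move_arm --pt "0.5 0.5 -5 0 0 0" --pt "0 0 -8 0 0 0" --pt "0 0 -8 0 0 0" --pt "0 0 -6 0 0 0" --pt "0 0 -4 0 0 0"

```text
t: 10.7
eef_pos: [0.5326, 0.2141, 0.2205]
ee_rot: [-3.14, -0.002, 3.061]
force: [0.3, 0.2, -4.5]
width: 0.0239
```

move_arm --pt "0 0 -1.5 0 0 0" --pt "0 0 -1 0 0 0" --pt "0 0 -1 0 0 0" --pt "0 0 -0.5 0 0 0" --pt "0 0 0 0 0 0"

```text
t: 11.12
eef_pos: [0.5331, 0.2144, 0.2182]
ee_rot: [3.141, 0.0, 3.062]
force: [0.8, -0.1, -3.8]
width: 0.0238
```

move_arm --pt "0 0 -0.5 0 0 0" --pt "0 0 -0.5 0 0 0" --pt "0 0 -0.5 0 0 0" --pt "0 0 0 0 0 0" --pt "0 0 0 0 0 0"

```text
t: 11.53
eef_pos: [0.533, 0.2143, 0.2166]
ee_rot: [-3.142, -0.0, 3.062]
force: [-0.1, -0.5, -4.2]
width: 0.0236
```

move_arm --pt "0 0 -0.5 0 0 0" --pt "0 0 -0.5 0 0 0" --pt "0 0 -0.5 0 0 0" --pt "0 0 -0.5 0 0 0" --pt "0 0 0 0 0 0"

```text
t: 11.95
eef_pos: [0.533, 0.2143, 0.2144]
ee_rot: [-3.141, -0.0, 3.062]
force: [1.3, 0.8, -3.6]
width: 0.0239
```

move_arm --pt "0 0 -0.4 0 0 0" --pt "0 0 -0.4 0 0 0" --pt "0 0 -0.4 0 0 0" --pt "0 0 0 0 0 0" --pt "0 0 0 0 0 0"

```text
t: 12.37
eef_pos: [0.533, 0.2143, 0.2133]
ee_rot: [-3.142, -0.0, 3.062]
force: [0.3, -0.3, -3.9]
width: 0.0234
```

move_arm --pt "0 0 -0.4 0 0 0" --pt "0 0 -0.4 0 0 0" --pt "0 0 -0.3 0 0 0" --pt "0 0 0 0 0 0" --pt "0 0 0 0 0 0"

```text
t: 12.78
eef_pos: [0.533, 0.2143, 0.2123]
ee_rot: [-3.142, -0.0, 3.062]
force: [0.3, -0.1, -3.2]
width: 0.0238
```

move_arm --pt "0 0 -0.2 0 0 0" --pt "0 0 -0.2 0 0 0" --pt "0 0 -0.2 0 0 0" --pt "0 0 0 0 0 0" --pt "0 0 0 0 0 0"

```text
t: 13.2
eef_pos: [0.533, 0.2143, 0.212]
ee_rot: [3.141, 0.0, 3.062]
force: [-2.7, -0.8, 3.4]
width: 0.0232
```

move_arm --pt "0 0 0.2 0 0 0" --pt "0 0 0 0 0 0" --pt "0 0 0 0 0 0" --pt "0 0 0 0 0 0" --pt "0 0 0 0 0 0" --claw 140

```text
t: 13.62
eef_pos: [0.5331, 0.2144, 0.2118]
ee_rot: [3.142, 0.0, 3.062]
force: [-0.3, -0.2, -0.1]
width: 0.0391
```

move_arm --pt "0 0 0 0 0 0" --pt "0 0 0 0 0 0" --pt "0 0 0 0 0 0" --pt "0 0 2 0 0 0" --pt "0 0 4 0 0 0"

```text
t: 14.03
eef_pos: [0.5328, 0.2142, 0.2176]
ee_rot: [-3.141, -0.001, 3.062]
force: [-0.3, -0.1, 0.3]
width: 0.0395
```

move_arm --pt "0 0 7 0 0 0" --pt "0 0 10 0 0 0" --pt "0 0 10 0 0 0" --pt "0 0 10 0 0 0" --pt "0 0 6 0 0 0"

```text
t: 14.45
eef_pos: [0.5333, 0.2146, 0.2631]
ee_rot: [3.14, 0.002, 3.062]
force: [0.8, -0.3, 1.1]
width: 0.0394
```

```bash
python3 - <<'E'
from h import *
st=arm.get_state();print(st['t'],st['eef_pos'],np.degrees(st['ee_rot']),np.round(st['force'],2),st['width'])
im=arm.grab_frame('wrist');cv2.imwrite('pics/w5.png',im[:,:,::-1])
for t in('edge_grip','edge_red','edge_plain'):
    for d in arm.spot_point(t,'wrist')[:1]: print(t,d['score'],d['xy'],world('wrist',d['xy'],.041 if t!='edge_grip' else .061,st))
im=arm.grab_frame('side');cv2.imwrite('pics/s5.png',im[:,:,::-1])
cv2.imwrite('pics/v5.png',np.hstack([cv2.imread('pics/w5.png')[:,120:520],cv2.imread('pics/s5.png')[170:370,150:350].repeat(2,0).repeat(2,1)]))
E
```

```text
14.45 [0.53333655 0.2145605  0.26305752] [1.79912974e+02 1.05676150e-01 1.75430133e+02] [ 0.75 -0.27  1.09] 0.03944443223781844
edge_grip 0.55 [319.1, 224.1] [[0.52963467 0.21518626 0.061     ]]
edge_red 0.88 [316.1, 303.6] [[0.60673191 0.2067171  0.041     ]]
edge_plain 0.59 [315.0, 125.6] [[0.46417945 0.21752235 0.041     ]]
```

View pics/v5.png

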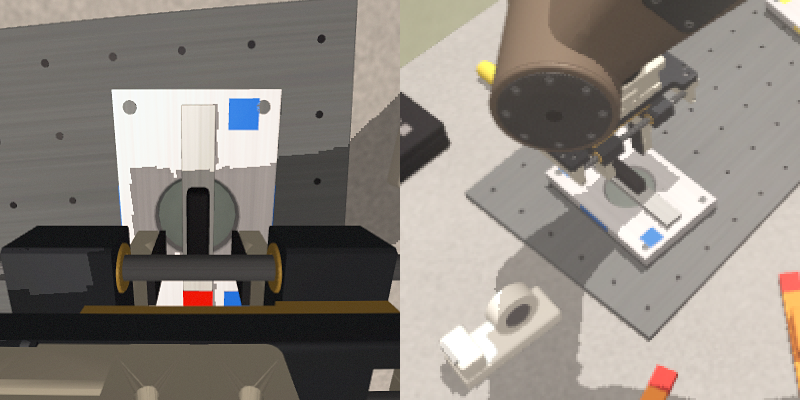

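move_arm --pt "8 -0.7 0 0 0 0" --pt "18 -1.4 0 0 0 0" --pt "20 -1.6 0 0 0 0" --pt "18 -1.4 0 0 0 0" --pt "8 -0.7 0 0 0 0" --claw 255

```text
t: 15.12
eef_pos: [0.6072, 0.2083, 0.26]
ee_rot: [-3.141, -0.0, 3.061]
force: [1.0, 0.3, -0.7]
width: 0.012
```

move_arm --pt "0 0 -4 0 0 0" --pt "0 0 -8 0 0 0" --pt "0 0 -10 0 0 0" --pt "0 0 -8 0 0 0" --pt "0 0 -4 0 0 0"

```text
t: 15.53
eef_pos: [0.6039, 0.2083, 0.2249]
ee_rot: [-3.14, -0.002, 3.062]
force: [-0.6, -0.7, 0.4]
width: 0.0007
```

move_arm --pt "0 0 -1 0 0 0" --pt "0 0 -1 0 0 0" --pt "0 0 -1 0 0 0" --pt "0 0 0 0 0 0" --pt "0 0 0 0 0 0"

```text
t: 15.95
eef_pos: [0.605, 0.2086, 0.2243]
ee_rot: [3.141, 0.001, 3.062]
force: [0.0, 0.0, 0.4]
width: 0.001
```

move_arm --pt "0 0 -0.6 0 0 0" --pt "0 0 -0.6 0 0 0" --pt "0 0 -0.6 0 0 0" --pt "0 0 -0.6 0 0 0" --pt "0 0 0 0 0 0"

```text
t: 16.37
eef_pos: [0.605, 0.2085, 0.2213]
ee_rot: [-3.142, -0.0, 3.061]
force: [-1.5, -0.1, 0.4]
width: 0.0004
```

move_arm --pt "0 0 -0.4 0 0 0" --pt "0 0 -0.4 0 0 0" --pt "0 0 -0.4 0 0 0" --pt "0 0 0 0 0 0" --pt "0 0 0 0 0 0"

```text
t: 16.78
eef_pos: [0.605, 0.2085, 0.2205]
ee_rot: [3.142, 0.0, 3.062]
force: [-0.5, 0.1, 2.4]
width: 0.0003
```

Touching at about 0.2205.

move_arm --pt "0 0 -0.2 0 0 0" --pt "0 0 -0.2 0 0 0" --pt "0 0 0 0 0 0" --pt "0 0 0 0 0 0" --pt "0 0 0 0 0 0"

```text
t: 17.2
eef_pos: [0.605, 0.2085, 0.2205]
ee_rot: [3.142, 0.0, 3.062]
force: [-2.5, 0.3, 6.9]
width: 0.0005
```

move_arm --pt "0 0 -0.1 0 0 0" --pt "0 0 0 0 0 0" --pt "0 0 0 0 0 0" --pt "0 0 0 0 0 0" --pt "0 0 0 0 0 0"

```text
t: 17.62
eef_pos: [0.605, 0.2085, 0.2205]
ee_rot: [3.141, 0.0, 3.062]
force: [-2.7, -1.3, 7.4]
width: 0.0002
```

move_arm --pt "0 0 0 0 0 0" --pt "0 0 0 0 0 0" --pt "0 0 0 0 0 0" --pt "0 0 0 0 0 0" --pt "0 0 0 0 0 0"

```text
t: 18.03
eef_pos: [0.605, 0.2085, 0.2204]
ee_rot: [3.142, 0.0, 3.062]
force: [-4.4, -0.4, 6.6]
width: 0.0002
```

move_arm --pt "0 0 0.3 0 0 0" --pt "0 0 0.5 0 0 0" --pt "0 0 1 0 0 0" --pt "0 0 3 0 0 0" --pt "0 0 6 0 0 0"

```text
t: 18.45
eef_pos: [0.6048, 0.2084, 0.23]
ee_rot: [-3.141, -0.001, 3.061]
force: [-1.5, -0.9, -0.4]
width: 0.0008
```

move_arm --pt "0 0 8 0 0 0" --pt "0 0 9 0 0 0" --pt "0 0 8 0 0 0" --pt "0 0 6 0 0 0" --pt "0 0 3 0 0 0"

```text
t: 18.87
eef_pos: [0.6053, 0.2087, 0.2663]
ee_rot: [3.14, 0.002, 3.062]
force: [-1.1, -0.2, 0.8]
width: 0.0006
```

```bash
python3 - <<'E'
from h import *
st=arm.get_state();print(st['t'],st['eef_pos'],np.round(st['force'],2))
im=arm.grab_frame('wrist');cv2.imwrite('pics/w6.png',im[:,:,::-1])
for t in('edge_grip','edge_red','edge_plain'):
    for d in arm.spot_point(t,'wrist')[:1]: print(t,d['score'],d['xy'],world('wrist',d['xy'],.041 if t!='edge_grip' else .051,st))
E
```

```text
18.8667 [0.60526998 0.2086981  0.26627618] [-1.07 -0.18  0.76]
edge_red 0.59 [318.5, 221.1] [[0.6074883  0.20842329 0.041     ]]
edge_plain 0.67 [318.6, 6.8] [[0.46263655 0.21993876 0.041     ]]
```

move_arm --pt "-8 0.6 0 0 0 0" --pt "-14 1.1 0 0 0 0" --pt "-18 1.5 0 0 0 0" --pt "-18 1.5 0 0 0 0" --pt "-18 1.5 0 0 0 0"

```text
t: 19.48
eef_pos: [0.5276, 0.2145, 0.2639]
ee_rot: [-3.141, -0.001, 3.061]
force: [0.8, -0.3, 0.1]
width: 0.0003
```

move_arm --pt "-18 1.4 0 0 0 0" --pt "-18 1.4 0 0 0 0" --pt "-16 1.3 0 0 0 0" --pt "-11 0.8 0 0 0 0" --pt "-5 0.4 0 0 0 0"

```text
t: 19.9
eef_pos: [0.4594, 0.2198, 0.2644]
ee_rot: [-3.141, -0.001, 3.062]
force: [-1.2, 0.5, 0.3]
width: 0.0003
```

move_arm --pt "0 0 -6 0 0 0" --pt "0 0 -10 0 0 0" --pt "0 0 -12 0 0 0" --pt "0 0 -8 0 0 0" --pt "0 0 -4 0 0 0"

```text
t: 20.32
eef_pos: [0.4611, 0.2196, 0.2225]
ee_rot: [-3.14, -0.002, 3.061]
force: [-0.1, -0.8, -1.0]
width: 0.0002
```

move_arm --pt "0 0 -1 0 0 0" --pt "0 0 0 0 0 0" --pt "0 0 0 0 0 0" --pt "0 0 0 0 0 0" --pt "0 0 0 0 0 0"

```text
t: 20.73
eef_pos: [0.4612, 0.2201, 0.224]
ee_rot: [3.141, 0.001, 3.062]
force: [-0.7, 0.1, 0.3]
width: 0.0006
```

move_arm --pt "0 0 -0.6 0 0 0" --pt "0 0 -0.6 0 0 0" --pt "0 0 -0.6 0 0 0" --pt "0 0 -0.6 0 0 0" --pt "0 0 0 0 0 0"

```text
t: 21.15
eef_pos: [0.4609, 0.22, 0.2211]
ee_rot: [-3.142, -0.0, 3.062]
force: [-0.0, 1.3, 0.5]
width: 0.0006
```

move_arm --pt "0 0 -0.4 0 0 0" --pt "0 0 -0.4 0 0 0" --pt "0 0 -0.2 0 0 0" --pt "0 0 0 0 0 0" --pt "0 0 0 0 0 0"

```text
t: 21.57
eef_pos: [0.461, 0.22, 0.2204]
ee_rot: [3.142, 0.0, 3.062]
force: [-2.0, -0.8, 4.6]
width: 0.0005
```

move_arm --pt "0 0 -0.2 0 0 0" --pt "0 0 -0.1 0 0 0" --pt "0 0 0 0 0 0" --pt "0 0 0 0 0 0" --pt "0 0 0 0 0 0"

```text
t: 21.98
eef_pos: [0.461, 0.22, 0.2204]
ee_rot: [3.142, 0.0, 3.062]
force: [-3.5, -0.3, 8.3]
width: 0.0005
```

move_arm --pt "0 0 0 0 0 0" --pt "0 0 0 0 0 0" --pt "0 0 0 0 0 0" --pt "0 0 0 0 0 0" --pt "0 0 0 0 0 0"

```text
t: 22.4
eef_pos: [0.461, 0.22, 0.2204]
ee_rot: [3.141, 0.0, 3.062]
force: [-2.4, -1.0, 8.8]
width: 0.0004
```

move_arm --pt "0 0 0 0 0 0" --pt "0 0 0 0 0 0" --pt "0 0 0 0 0 0" --pt "0 0 0 0 0 0" --pt "0 0 0 0 0 0"

```text
t: 22.82
eef_pos: [0.461, 0.22, 0.2204]
ee_rot: [3.141, 0.0, 3.062]
force: [-2.9, -0.8, 9.0]
width: 0.0004
```

move_arm --pt "0 0 0.3 0 0 0" --pt "0 0 0.5 0 0 0" --pt "0 0 1 0 0 0" --pt "0 0 3 0 0 0" --pt "0 0 6 0 0 0"

```text
t: 23.23
eef_pos: [0.4608, 0.2198, 0.2303]
ee_rot: [-3.141, -0.001, 3.061]
force: [0.3, 1.0, -0.4]
width: 0.0004
```

move_arm --pt "0 0 10 0 0 0" --pt "0 0 14 0 0 0" --pt "0 0 16 0 0 0" --pt "0 0 16 0 0 0" --pt "0 0 16 0 0 0"

```text
t: 23.65
eef_pos: [0.461, 0.22, 0.3044]
ee_rot: [3.141, 0.0, 3.062]
force: [0.3, 0.0, 0.7]
width: 0.0004
```

move_arm --pt "0 0 14 0 0 0" --pt "0 0 8 0 0 0" --pt "0 0 3 0 0 0" --pt "0 0 0 0 0 0" --pt "0 0 0 0 0 0"

```text
t: 24.07
eef_pos: [0.4608, 0.2199, 0.3273]
ee_rot: [-3.141, -0.0, 3.061]
force: [-0.8, 0.6, 0.0]
width: 0.0004
```

```bash
python3 - <<'E'
from h import *
st=arm.get_state();print(st['t'],st['eef_pos'],np.round(st['force'],2))
im=arm.grab_frame('wrist')
for t in('edge_grip','edge_red','edge_plain'):
    for d in arm.spot_point(t,'wrist')[:1]: print(t,d['score'],d['xy'],world('wrist',d['xy'],.041 if t!='edge_grip' else .051,st))
s=arm.grab_frame('side')
cv2.imwrite('pics/v7.png',np.hstack([im[:,120:520],s[170:370,150:350].repeat(2,0).repeat(2,1)])[:,:,::-1])
E
```

```text
24.0667 [0.46077385 0.21987473 0.32730578] [-0.84  0.57  0.01]
edge_grip 0.63 [546.3, 23.0] [[0.32430293 0.41754532 0.051     ]]
edge_red 0.94 [269.7, 27.6] [[0.3078516  0.19009255 0.041     ]]
```

View pics/v7.png

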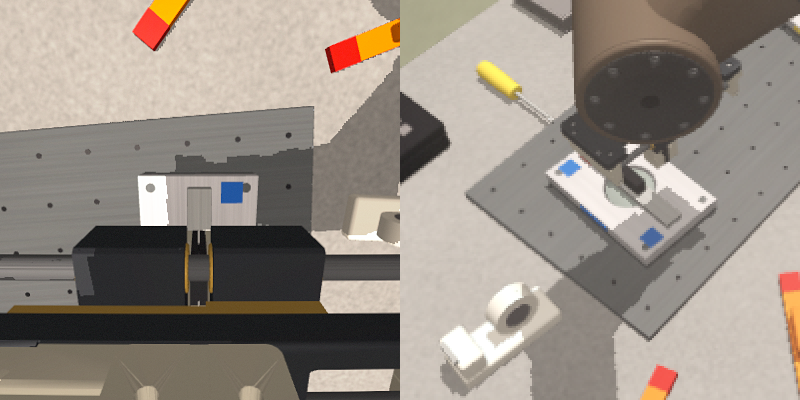

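```bash
python3 -c "
from station import arm
print(arm.job_done())"
```

```text
the job is handed in; nothing more can be done
None
```

The straightedge is lying let go, centred along the blue-tabbed plate, and I handed the job in at about 24 s of the 72 s allowed.

- **Placing:** The fingers closed on the 24 mm beam (reading about 23 mm) instead of the 16 mm grip, but they held it securely. I laid it down slowly. It made contact about 24 mm above its pick-up height, which matches the plate's face and not an insert standing 3 mm proud.
- **Press test:** I pressed the red end with about 7 N and then the plain end with about 8 to 9 N, each for more than half a second. Both ends met the fingertips at the same height (TCP 0.2205 and 0.2204 m) and neither sank, so it does not rock. I did not need to test the yellow plate.
- **Last checks:** The final picture shows it centred along the blue plate with the gripper clear. The tape dispenser and screwdriver look unmoved; the other bystanders were not in view. In that picture the point finder latched onto the orange look-alikes or gave no match, so I relied on the picture and on its reading after the red press. That reading put the two press marks within about 3 mm of where they should be.

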